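# Clear the leather bench: tools, bottles and weight into their holders

### The job

Clear up the bench: lay the two wooden-handled hand tools in the long tray, one in each bay with the tool lying lengthwise and flat on the bay's floor (either tool in either bay, handle at either end), stand the two paint bottles upright in the two wells of the bottle rack, one in each, and set the steel pattern weight upright in the big round recess of its square seat. Leave everything released and at rest.

Things in the scene. Friction and masses are not known exactly. Their poses are not given: they have to be found in the camera images.
- awl: Awl with a dark walnut pear-shaped handle and one thin steel point, 161 mm long, lying loose, 0.08 kg. Origin: mid-length on its underside as it lies at the start; y runs from metal to handle end (at first within 0.4 rad of world +y), z up. Handle 26 mm thick and high, y = -15 to +80 mm; grip across x at y = +30 mm (balance point). Thin metal reaches y = -80 mm.
- edge_beveller: Edge beveller with a pale wooden pear-shaped handle and a forked steel tip, 149 mm long, lying loose, 0.08 kg. Origin: mid-length on its underside as it lies at the start; y runs from metal to handle end (at first within 0.4 rad of world +y), z up. Handle 27 mm thick and high, y = -15 to +74 mm; grip across x at y = +30 mm (balance point). Thin metal reaches y = -74 mm.
- dye_black: The bottle with a black label band. White edge-paint bottle, black cap, pointed nozzle, standing upright, loose, 0.08 to 0.15 kg: round body 42 mm across, 104 mm high in all. Origin: centre of its foot, z up its axis. Grip round the body, 45 to 65 mm above the foot. Both bottles are of one kind: either well.
- dye_brown: The bottle with a dark brown label band. White edge-paint bottle, black cap, pointed nozzle, standing upright, loose, 0.08 to 0.15 kg: round body 42 mm across, 104 mm high in all. Origin: centre of its foot, z up its axis. Grip round the body, 45 to 65 mm above the foot. Both bottles are of one kind: either well.
- weight_1: Pale grey steel pattern weight with a knob on top: round body 57 mm in diameter and 34 mm high, then a neck, then a round knob 24 mm in diameter from 39 to 55 mm above the foot; loose, about 0.6 kg. Origin at the centre of its foot, z up. Grip the knob or the body.
- tool_tray: Light wooden tray with cork floors, 138 (x) by 202 (y) by 9 mm high, fixed. Two bays centred at x = -33 and +33 mm, each 60 mm wide and 190 mm long (along y), floor 4 mm above the underside; lips and the wall between are 6 mm thick, tops 5 mm over the floor. Origin: centre of its underside, z up; its y axis is within 0.25 rad of world y.
- bottle_rack: Light wooden block 92 mm (x) by 176 mm (y) and 18 mm high, fixed, with two round wells 62 mm in diameter and 12 mm deep (floor 6 mm above the underside) centred at y = -45 and y = +45 mm. Origin at the centre of its underside, z up; its y axis lies within 0.25 rad of world y.
- weight_seat: Light wooden square block 108 by 108 mm and 14 mm high, fixed, with one round recess 78 mm in diameter and 8 mm deep (floor 6 mm above the underside) at its centre. Origin at the centre of its underside, z up.
Not all that is in view belongs to the job. What is shaped like the tool_tray but blue is not meant.

How it is judged:
By the outcome, as a careful person would: the job done as asked, in the order asked, and still so for the second after the job is handed in, with the robot touching nothing.
It also fails if it takes over 120 s, if anything falls off the work surface, if the arm or the gripper's body presses on something with over 40 N, if the wrist force passes 120 N, or if a joint passes its speed limit or range.

### The arm

A 6-joint arm with a two-finger parallel gripper is mounted at the origin on a cart in front of the work surface, level with it; the furniture and walls round the work are solid. World frame = base frame: x ahead of the robot, y to its left, z up, the work surface at z = 0. Lengths are in mm, angles in degrees, forces in N, time in s.
With the tool pointing down it reaches from about 300 to 850 mm from the base axis. Payload 4.2 kg.
Tool frame: the origin (TCP) lies midway between the tips of the shut fingers; the grasp point (between the pads) lies 19 mm behind it; z points along the fingers, y is the line along which they close (so a half turn about z gives the same grasp; the last joint's range is limited). The gripper opens to 91 mm and grips with 3 to 60 N. Pads are 32 mm wide; open, the fingers measure 118 mm over their backs; the gripper's body (76 mm by 178 mm) begins 60 mm behind the grasp point.
Start: joints at [68.297, 18.312, 89.639, -0, 72.044, -1.146], TCP at [201.915, 538.399, 213.976] pointing down, gripper open.
Joint ranges: [-177.97, 177.97], [-48.28, 115.42], [12.27, 149.76], [-77.06, 257.06], [2.81, 150.46], [-146.56, 146.56]. Speed limits (degrees/s): [147.25, 147.25, 180, 180, 180, 180].

### API

Orientations are given as [roll, pitch, yaw] about the fixed x, y, z axes, in that order (R = Rz(yaw) Ry(pitch) Rx(roll)).
In Python, from workcell import state, grab_frame, camera_model, job_done gives the robot as it stands.
- The arm moves only by the tool jog_arm, called after "Request:" by a JSON object that holds its "fn" and its "kwargs", one argument or row to a line. Schema: {"type":"object","properties":{"moves":{"type":"array","items":{"type":"array","items":{"type":"number"},"minItems":6,"maxItems":6},"minItems":1,"maxItems":8},"aperture":{"type":"number"},"grip_force":{"type":"number"},"only":{"type":"string"},"quiet":{"type":"boolean"},"lines":{"type":"string"}},"required":["moves"],"additionalProperties":false}. moves is a list of rows, 1 to 8 of them, each of 6 numbers: dx, dy, dz in mm, then a rotation vector rx, ry, rz in degrees; each row shifts and turns the commanded pose from where the row before left it, along the tool's axes as they then stand; what a row does not reach is not made up. A row lasts 1/10 s, in which the tool goes at most 50 mm and 8.59 degrees, less where a joint would pass 70% of its speed; a pose out of reach is approached as far as the arm can. aperture is the finger opening in mm, set as the call begins (left out keeps the last). The fingers move at their own pace and stop on an object; grip_force is the grip in N (left out, the last holds). Time passes only in rows, so rows that do not move let the fingers close. The tool returns the time, the measured TCP pose, the force, the opening and the grip force at its end. only (a regular expression) keeps the lines of the reply that match it, lines (a string "A,B") keeps lines A to B, and quiet returns only ok. Input that does not fit is refused with a message, and nothing moves.
- state(): the state, without advancing time (a new reading comes with each control period).
- grab_frame(name): name is "scene" or "top" or "wrist"; returns the picture (420x560x3 uint8, blue, green, red); there is no depth.
- camera_model(name): a dict with "fx", "fy", "cx", "cy" (pixels), "T" (4x4, takes a point from camera to world coordinates). Camera axes: x right, y up, looking along -z (the intrinsics and any distortion apply to the point x, -y, -z); pixel columns grow to the right and rows downward; lengths in mm; the calibration is good to about 2 mm. The wrist camera is an equidistant fisheye: a pixel r from the principal point sees the ray r / f radians off the axis. A picture is of the moment at which its call begins: read the wrist's pose just before it. camera_model takes no time and is no camera call; for the wrist camera it gives the pose at the moment of the call.
- job_done(): hands the job in; it is judged then, once.
The state is a dict: "time_s": time; "qpos": joint angles; "qvel": joint speeds; "effort": joint torques, N m; "ee_pos": TCP position; "ee_rot": TCP orientation; "force": force on the tool from outside, world axes, zero at the start; "torque": the same for the moment, N m; "gripper_width": finger opening in mm; "gripper_force": force on a finger pad.
Only numpy, scipy, OpenCV 4.12 (cv2) and the standard library are available. Lean on these libraries where they do the work, as an engineer would, in place of code of your own. Each camera call takes 0.05 s, during which the arm holds its last target. There are 200 camera calls.

## Working session

There is one attempt and no reset: what is moved stays moved. The work goes in short steps, Python scripts to look and compute and a tool call to move; the robot and the scene stay as the last step left them, time stands still between calls to the robot, and variables do not carry over. Pictures are saved under pics/ and viewed, at most 14 in all, crops included, and the job is handed in when it is done.

```bash
ls; mkdir -p pics; python3 - <<'E'
from workcell import *
import cv2
s=state();print(s['time_s'],s['ee_pos'],s['ee_rot'],s['gripper_width'])
for n in ("top","scene"):
    cv2.imwrite(f"pics/{n}0.png",grab_frame(n)); m=camera_model(n); print({k:(v.tolist() if hasattr(v,'tolist') else v) for k,v in m.items()})
E
```

```text
pics
0.0 [201.71390396 537.91045066 213.12276016] [-1.79899555e+02 -2.85728064e-03  1.59442553e+02] 91.21874996194404
{'fx': 528.0052043534442, 'fy': 528.0052043534442, 'cx': 283.1881172739206, 'cy': 209.03523643330598, 'T': [[-0.008501499289592174, 0.9973614462041439, -0.0720962560429286, 385.89703215564936], [-0.9999625389772043, -0.008362097566885673, 0.002235165887508169, 139.14213683443955], [0.0016263923548331693, 0.07211255750464228, 0.9973951743907967, 1485.5127677906435], [0.0, 0.0, 0.0, 1.0]]}
{'fx': 428.5930534228715, 'fy': 428.5930534228715, 'cx': 277.38814681735073, 'cy': 204.17803148843643, 'T': [[0.837186215252875, 0.43582112493684544, -0.33042274142278677, 140.5672392876789], [-0.5467115119619904, 0.650276779394054, -0.5274908841573768, -460.8570379387622], [-0.015025434396435076, 0.6222540134379844, 0.7826711819669351, 915.3731638216611], [0.0, 0.0, 0.0, 1.0]]}
```

View pics/top0.png

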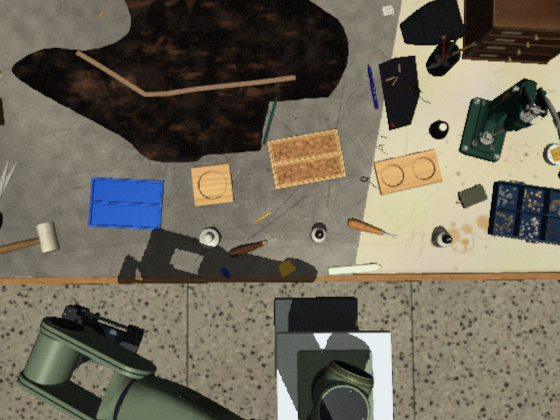

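View pics/scene0.png

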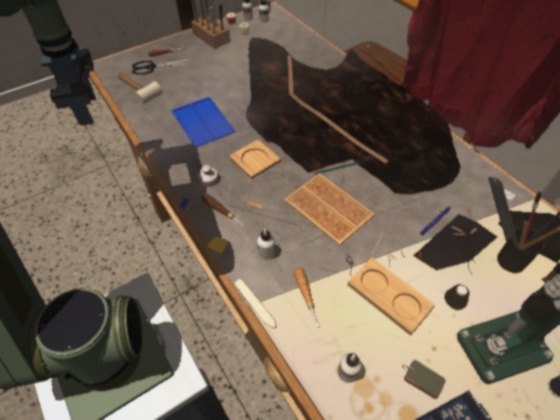

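The top view shows the blue decoy tray at (127,203), the weight seat at (212,185), the cork tray at (307,159) and the rack at (408,172). The awl is at (255,245) and the beveller at (370,228). Round items stand at (209,237), (319,233), (442,237) and (438,129). I'll enlarge these to tell which is which.

```bash
python3 - <<'E'
import cv2,numpy as np
t=cv2.imread("pics/top0.png");s=cv2.imread("pics/scene0.png")
cv2.imwrite("pics/c1.png",cv2.resize(t[115:285,180:480],(800,453),interpolation=cv2.INTER_CUBIC))
P=[s[y-35:y+35,x-35:x+35] for x,y in((208,170),(265,243),(350,365),(458,293),(222,208),(306,295))]
P=[cv2.resize(p,(260,260),interpolation=cv2.INTER_CUBIC) for p in P]
cv2.imwrite("pics/c2.png",np.vstack([np.hstack(P[:3]),np.hstack(P[3:])]))
E
```

```text
(no output)
```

View pics/c1.png

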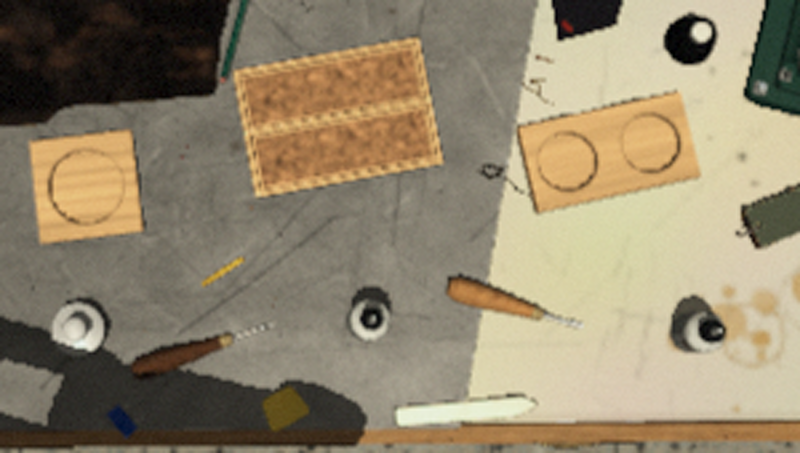

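View pics/c2.png

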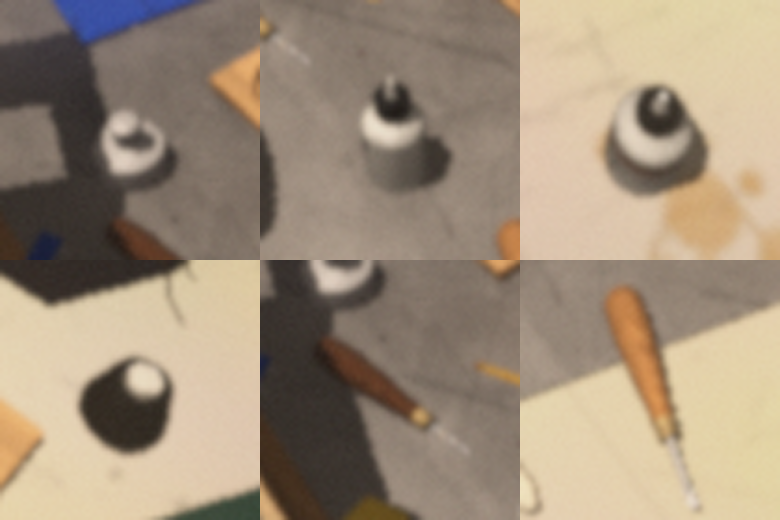

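Bottles with black caps and nozzles stand at top (319,233) and (442,237). The jar at (438,129) is black with a white cap, so it isn't one of them. The weight, with its grey knob, is at (209,237). The dark-handled awl is at (255,245) and the pale beveller at (370,228). The cork and wood tray at (307,159) is the right one, since the tray at (127,203) is blue. Next I'll measure the positions.

```bash
cat > h.py <<'E'
import numpy as np,cv2
from workcell import *
def pt(u,v,z,name="top",m=None):
    m=m or camera_model(name);T=np.array(m["T"])
    d=T[:3,:3]@np.array([(u-m["cx"])/m["fx"],-(v-m["cy"])/m["fy"],-1.]);o=T[:3,3]
    return o+d*(z-o[2])/d[2]
def proj(p,name):
    m=camera_model(name);T=np.array(m["T"]);c=T[:3,:3].T@(np.array(p)-T[:3,3])
    return np.array([m["cx"]+m["fx"]*c[0]/-c[2],m["cy"]-m["fy"]*c[1]/-c[2]])
E
python3 - <<'E'
from h import *
t=cv2.imread("pics/top0.png");h=cv2.cvtColor(t,cv2.COLOR_BGR2HSV)
def comp(mask,x0,y0,x1,y1,close=0):
    k=np.zeros_like(mask);k[y0:y1,x0:x1]=mask[y0:y1,x0:x1]
    if close:k=cv2.morphologyEx(k,cv2.MORPH_CLOSE,np.ones((close,close),np.uint8))
    n,l,s,c=cv2.connectedComponentsWithStats(k);i=1+s[1:,4].argmax()
    return (l==i).astype(np.uint8),s[i,4],c[i]
wood=((h[...,0]<25)&(h[...,1]>85)&(h[...,2]>90)).astype(np.uint8)*255
for n,b,z in(("tray",(260,122,352,195),9),("rack",(370,145,446,198),18),("seat",(186,160,240,210),14)):
    k,a,c=comp(wood,*b,close=5);cs=max(cv2.findContours(k,0,2)[0],key=cv2.contourArea)
    q=cv2.boxPoints(cv2.minAreaRect(cs));w=np.array([pt(u,v,z)[:2] for u,v in q])
    e=w-np.roll(w,-1,0);L=np.hypot(*e.T);j=L.argmax();d=e[j]*np.sign(e[j][1])
    print(n,a,w.mean(0).round(1),L.round(0),"yaw of y axis",np.degrees(np.arctan2(-d[0],d[1])).round(1))
for n,b,hl in(("awl",(225,225,285,262),0),("bev",(340,212,402,242),0)):
    m=((h[...,0]<22)&(h[...,1]>(90 if n=="bev" else 70))&(h[...,2]>(120 if n=="bev" else 30))).astype(np.uint8)*255
    k,a,c=comp(m,*b,close=3);ys,xs=np.nonzero(k);w=np.array([pt(u,v,13)[:2] for u,v in zip(xs,ys)])
    mu=w.mean(0);d=np.linalg.svd(w-mu)[2][0];d*=np.sign(d[1]);s=(w-mu)@d
    print(n,a,mu.round(1),s.min().round(1),s.max().round(1),"hdl end",(mu+d*s.max()).round(1),"yaw",np.degrees(np.arctan2(-d[0],d[1])).round(1))
g=h[...,2]
for n,b in(("b1",(308,222,330,245)),("b2",(436,228,456,250)),):
    m=(g<60).astype(np.uint8)*255;k,a,c=comp(m,*b);print(n,"cap",a,c.round(1),pt(*c,90).round(1))
    m=((g>150)&(h[...,1]<40)).astype(np.uint8)*255;k,a,c=comp(m,*b);print(n,"white",a,c.round(1))
m=((g>170)&(h[...,1]<40)).astype(np.uint8)*255;k,a,c=comp(m,195,222,225,252);q=cv2.minEnclosingCircle(np.argwhere(k)[:,::-1].astype(np.float32));print("wt",a,c,q,pt(*q[0],34))
E
```

```text
tray 3515 [634.5  75.4] [216. 139. 214. 139.] yaw of y axis 10.0
rack 2122 [ 595.2 -213.8] [180.  95. 179.  94.] yaw of y axis 12.1
seat 1545 [562.9 335.3] [111. 111. 110. 111.] yaw of y axis -83.4
awl 271 [384.1 239.6] -59.2 50.4 hdl end [369.3 287.7] yaw 17.1
bev 233 [439.2 -88.1] -55.4 44.4 hdl end [452.1 -45.6] yaw -16.9
b1 cap 56 [318.7 225.7] [441.8  42.6  90. ]
b1 white 79 [317.5 237.2]
b2 cap 53 [445.9 238.5] [ 405.2 -293.    90. ]
b2 white 66 [441.7 241.6]
wt 196 [208.59693878 238.39285714] ((208.88095092773438, 238.1904754638672), 9.43675708770752) [412.30216411 340.51106399  34.        ]
```

```bash
cat >> h.py <<'E'
from scipy.spatial.transform import Rotation as Ro
def go(x,y,z,yaw):
    "deltas: turn first, then shift in the turned axes"
    s=state();R=Ro.from_euler('xyz',s['ee_rot'],degrees=True);G=Ro.from_euler('xyz',[180,0,yaw],degrees=True)
    print("rotvec",(R.inv()*G).as_rotvec(degrees=True).round(1),"shift",G.inv().apply(np.array([x,y,z])-s['ee_pos']).round(1))
def tri(a,b):
    A=[];B=[]
    for n,(u,v) in(("top",a),("scene",b)):
        o=np.array(camera_model(n)["T"])[:3,3];d=pt(u,v,0,n)-o;d/=np.linalg.norm(d);P=np.eye(3)-np.outer(d,d);A.append(P);B.append(P@o)
    return np.linalg.lstsq(np.vstack(A),np.hstack(B),rcond=None)[0].round(1)
E
python3 - <<'E'
from h import *
f=lambda x,y:(180+x*.375,115+y*.3753)
c=np.array([pt(*f(*q),9)[:2] for q in((235,72),(418,40),(442,162),(257,196))]);print("tray",c.mean(0),np.hypot(*(c-np.roll(c,1,0)).T))
for q in((568,162),(651,143)):print("well",pt(*f(*q),18))
print("b1 cap",pt(*f(371,318),90),tri(f(372,317),(265,229.5)),"b2",pt(*f(710,330),90),tri(f(716,328),(353,355.6)))
print("wt knob",pt(*f(76,327),50),"recess",pt(*f(86,187),14))
go(384,240,150,107.1)
E
```

```text
tray [633.64037209  68.05594735] [134.4529514  197.50063245 132.98421828 198.71728172]
well [ 582.70972834 -172.43634288   18.        ]
well [ 602.11724105 -260.18997834   18.        ]
b1 cap [418.95827409  41.67727289  90.        ] [419.6  41.4 100.5] b2 [ 404.2371009  -293.85529879   90.        ] [ 405.4 -297.3   96.6]
wt knob [413.2868963  339.32730251  50.        ] recess [560.96079443 334.08953178  14.        ]
rotvec [-0.1  0.  52.3] shift [-338.4   86.6   63.2]
```

Request:
{"fn": "jog_arm", "kwargs": {
  "moves": [
    [0, 0, 9, 0, 0, 7.47],
    [0, 0, 9, 0, 0, 7.47],
    [0, 0, 9, 0, 0, 7.47],
    [0, 0, 9, 0, 0, 7.47],
    [0, 0, 9, 0, 0, 7.47],
    [0, 0, 9, 0, 0, 7.47],
    [0, 0, 9, 0, 0, 7.47]
  ],
  "aperture": 91,
  "grip_force": 15
}}

```text
time_s: 0.8
ee_pos: [201.8, 538.1, 150.1]
ee_rot: [-180.0, 0.0, 106.8]
force: [0.3, 0.6, -0.1]
gripper_width: 90.9
gripper_force: 0.0
```

Request:
{"fn": "jog_arm", "kwargs": {
  "moves": [
    [-42.3, 10.8, 0, 0, 0, 0],
    [-42.3, 10.8, 0, 0, 0, 0],
    [-42.3, 10.8, 0, 0, 0, 0],
    [-42.3, 10.8, 0, 0, 0, 0],
    [-42.3, 10.8, 0, 0, 0, 0],
    [-42.3, 10.8, 0, 0, 0, 0],
    [-42.3, 10.8, 0, 0, 0, 0],
    [-42.3, 10.8, 0, 0, 0, 0]
  ]
}}

```text
time_s: 1.6
ee_pos: [384.7, 238.8, 150.8]
ee_rot: [-180.0, -0.0, 107.2]
force: [1.5, 1.1, 0.1]
gripper_width: 91.1
gripper_force: 0.0
```

Request:
{"fn": "jog_arm", "kwargs": {
  "moves": [
    [0, 0, 0, 0, 0, 0],
    [0, 0, 0, 0, 0, 0]
  ]
}}

```text
time_s: 1.8
ee_pos: [384.4, 239.9, 150.8]
ee_rot: [-180.0, -0.0, 107.0]
force: [0.2, 0.0, -0.5]
gripper_width: 91.3
gripper_force: 0.0
```

```bash
python3 - <<'E'
from h import *
go(384,240,40,107.1)
cv2.imwrite("pics/w1.png",grab_frame("wrist"))
E
```

```text
rotvec [-0.  -0.  -0.1] shift [  0.2  -0.3 110.8]
```

View pics/w1.png

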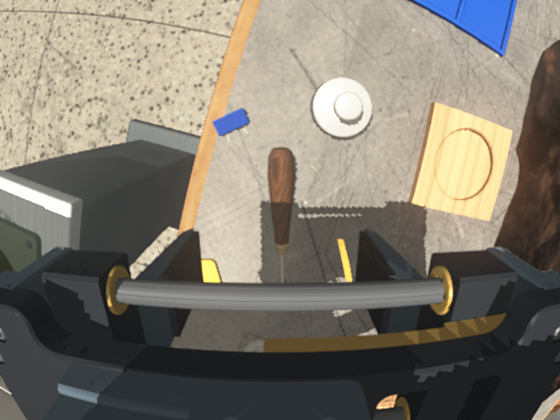

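The awl runs straight up the middle of the gripper, from (281,155) to (283,280). I'll descend and grip it.

Request:
{"fn": "jog_arm", "kwargs": {
  "moves": [
    [0, 0, 35, 0, 0, 0],
    [0, 0, 35, 0, 0, 0],
    [0, 0, 35, 0, 0, 0],
    [0, 0, 25, 0, 0, 0],
    [0, 0, 13, 0, 0, 0],
    [0, 0, 0, 0, 0, 0]
  ],
  "aperture": 60
}}

```text
time_s: 2.45
ee_pos: [382.1, 241.1, 6.2]
ee_rot: [-179.7, 0.0, 107.3]
force: [-1.4, 0.0, -0.2]
gripper_width: 60.1
gripper_force: 0.0
```

Request:
{"fn": "jog_arm", "kwargs": {
  "moves": [
    [0, 0, 0, 0, 0, 0],
    [0, 0, 0, 0, 0, 0],
    [0, 0, 0, 0, 0, 0],
    [0, 0, 0, 0, 0, 0],
    [0, 0, 0, 0, 0, 0],
    [0, 0, 0, 0, 0, 0]
  ],
  "aperture": 10,
  "grip_force": 20
}}

```text
time_s: 3.05
ee_pos: [384.6, 240.7, 8.3]
ee_rot: [179.9, -0.0, 107.1]
force: [-0.4, 0.9, 2.1]
gripper_width: 22.8
gripper_force: 19.9
```

Request:
{"fn": "jog_arm", "kwargs": {
  "moves": [
    [0, 0, -30, 0, 0, 0],
    [0, 0, -40, 0, 0, 0],
    [0, 0, -40, 0, 0, 0],
    [0, 0, 0, 0, 0, 0]
  ]
}}

```text
time_s: 3.45
ee_pos: [387.5, 242.3, 122.7]
ee_rot: [179.4, -0.2, 107.1]
force: [0.7, 1.6, -1.6]
gripper_width: 22.4
gripper_force: 19.9
```

```bash
python3 - <<'E'
from h import *
go(596.3,92.8,100,100)
cv2.imwrite("pics/w2.png",grab_frame("wrist")[100:360])
E
```

```text
rotvec [ 0.6 -0.2  7.1] shift [-183.5  179.7   22.7]
```

View pics/w2.png

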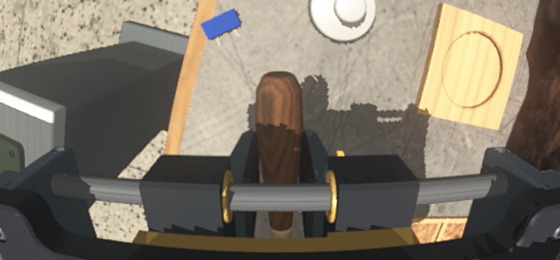

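The awl is held straight and level, with the handle at (278,150). Moving it to the near bay.

Request:
{"fn": "jog_arm", "kwargs": {
  "moves": [
    [0, 0, 0, 0, 0, 7.1],
    [-30.6, 30, 0, 0, 0, 0],
    [-30.6, 30, 0, 0, 0, 0],
    [-30.6, 30, 0, 0, 0, 0],
    [-30.6, 30, 0, 0, 0, 0],
    [-30.6, 30, 0, 0, 0, 0],
    [-30.6, 30, 0, 0, 0, 0],
    [0, 0, 0, 0, 0, 0]
  ]
}}

```text
time_s: 4.3
ee_pos: [596.7, 87.9, 115.5]
ee_rot: [-180.0, 0.1, 99.8]
force: [-0.7, -0.3, -1.1]
gripper_width: 23.1
gripper_force: 19.9
```

Request:
{"fn": "jog_arm", "kwargs": {
  "moves": [
    [0, 0, 0, 0, 0, 0],
    [0, 0, 0, 0, 0, 0]
  ]
}}

```text
time_s: 4.5
ee_pos: [591.7, 91.5, 116.5]
ee_rot: [-179.8, -0.0, 100.1]
force: [0.2, 0.3, -0.8]
gripper_width: 22.6
gripper_force: 19.9
```

```bash
python3 - <<'E'
from h import *
go(596.3,92.8,12,100)
E
```

```text
rotvec [-0.2 -0.   0.1] shift [  0.5   4.7 104.5]
```

Request:
{"fn": "jog_arm", "kwargs": {
  "moves": [
    [0, 2, 30, 0, 0, 0],
    [0, 1, 30, 0, 0, 0],
    [0, 0, 25, 0, 0, 0],
    [0, 0, 12, 0, 0, 0],
    [0, 0, 4, 0, 0, 0],
    [0, 0, 0, 0, 0, 0],
    [0, 0, 0, 0, 0, 0]
  ]
}}

```text
time_s: 5.2
ee_pos: [597.3, 92.1, 18.2]
ee_rot: [179.9, -0.0, 100.1]
force: [0.2, 0.3, 0.9]
gripper_width: 22.4
gripper_force: 19.9
```

Request:
{"fn": "jog_arm", "kwargs": {
  "moves": [
    [0, 0, 1, 0, 0, 0],
    [0, 0, 1, 0, 0, 0],
    [0, 0, 0, 0, 0, 0]
  ]
}}

```text
time_s: 5.5
ee_pos: [596.7, 91.7, 15.3]
ee_rot: [180.0, -0.0, 100.0]
force: [-0.1, 0.6, -0.9]
gripper_width: 22.7
gripper_force: 19.9
```

Request:
{"fn": "jog_arm", "kwargs": {
  "moves": [
    [0, 0, 1, 0, 0, 0],
    [0, 0, 1, 0, 0, 0],
    [0, 0, 1, 0, 0, 0],
    [0, 0, 0, 0, 0, 0],
    [0, 0, 0, 0, 0, 0]
  ]
}}

```text
time_s: 6.0
ee_pos: [596.6, 91.7, 12.3]
ee_rot: [180.0, -0.0, 100.1]
force: [-1.5, -1.1, 3.0]
gripper_width: 22.4
gripper_force: 19.9
```

Request:
{"fn": "jog_arm", "kwargs": {
  "moves": [
    [0, 0, 0, 0, 0, 0],
    [0, 0, 0, 0, 0, 0],
    [0, 0, 0, 0, 0, 0],
    [0, 0, 0, 0, 0, 0]
  ],
  "aperture": 40
}}

```text
time_s: 6.4
ee_pos: [596.5, 91.7, 11.7]
ee_rot: [-180.0, -0.0, 100.1]
force: [-0.8, 0.1, 0.2]
gripper_width: 39.8
gripper_force: 0.0
```

Request:
{"fn": "jog_arm", "kwargs": {
  "moves": [
    [0, 0, -30, 0, 0, 0],
    [0, 0, -40, 0, 0, 0],
    [0, 0, -40, 0, 0, 0],
    [0, 0, 0, 0, 0, 0],
    [0, 0, 0, 0, 0, 0]
  ],
  "aperture": 60
}}

```text
time_s: 6.9
ee_pos: [596.8, 91.7, 122.7]
ee_rot: [179.9, 0.0, 100.0]
force: [0.3, 0.2, -0.6]
gripper_width: 60.0
gripper_force: 0.0
```

```bash
python3 - <<'E'
from h import *
cv2.imwrite("pics/t2.png",cv2.resize(grab_frame("top")[115:285,180:480],(800,453),interpolation=cv2.INTER_CUBIC))
go(439.3,-87.7,120,73.1)
E
```

```text
rotvec [-0.1  0.  27. ] shift [-217.1  -97.7    1.3]
```

View pics/t2.png

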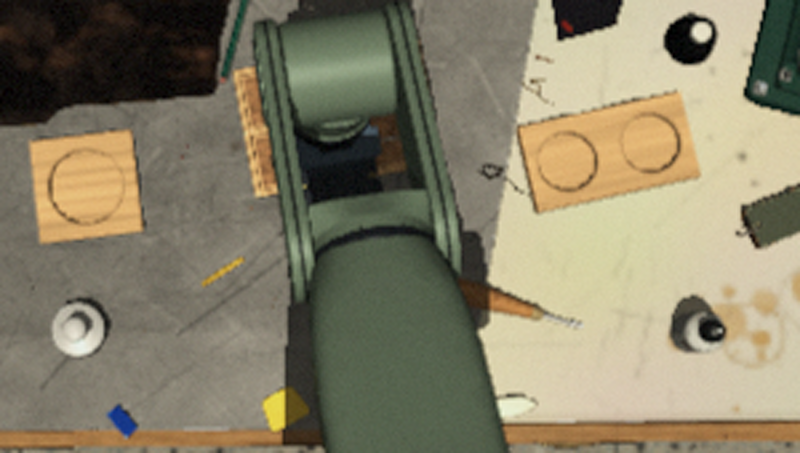

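The arm hides the tray in this view, so I'll check the placed awl later. Next is the beveller.

Request:
{"fn": "jog_arm", "kwargs": {
  "moves": [
    [0, 0, 0, 0, 0, 7],
    [0, 0, 0, 0, 0, 7],
    [0, 0, 0, 0, 0, 7],
    [0, 0, 0, 0, 0, 6]
  ],
  "aperture": 70
}}

```text
time_s: 7.35
ee_pos: [595.2, 91.5, 119.6]
ee_rot: [-179.8, 0.1, 72.8]
force: [0.1, -0.3, -0.8]
gripper_width: 69.8
gripper_force: 0.0
```

Request:
{"fn": "jog_arm", "kwargs": {
  "moves": [
    [-36.2, -16.3, 0, 0, 0, 0],
    [-36.2, -16.3, 0, 0, 0, 0],
    [-36.2, -16.3, 0, 0, 0, 0],
    [-36.2, -16.3, 0, 0, 0, 0],
    [-36.2, -16.3, 0, 0, 0, 0],
    [-36.2, -16.3, 0, 0, 0, 0],
    [0, 0, 0, 0, 0, 0],
    [0, 0, 0, 0, 0, 0]
  ]
}}

```text
time_s: 8.15
ee_pos: [438.7, -87.7, 120.9]
ee_rot: [-179.9, -0.0, 72.9]
force: [0.4, -0.1, -0.7]
gripper_width: 70.2
gripper_force: 0.0
```

```bash
python3 - <<'E'
from h import *
go(439.3,-87.7,7,73.1)
cv2.imwrite("pics/w3.png",grab_frame("wrist"))
E
```

```text
rotvec [-0.1 -0.  -0.2] shift [  0.2   0.6 113.9]
```

View pics/w3.png

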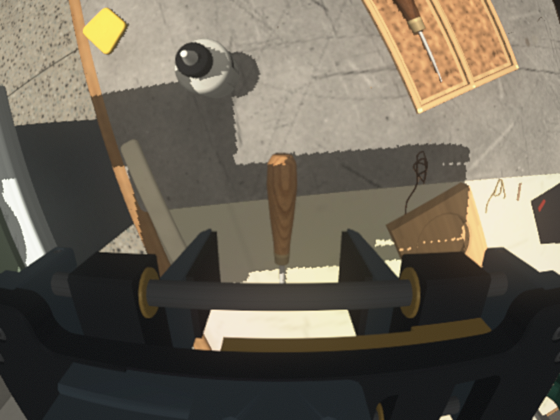

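The beveller is centred at (282,200), and the awl lies lengthwise in the near bay at (420,35). Gripping the beveller now.

Request:
{"fn": "jog_arm", "kwargs": {
  "moves": [
    [0, 0, 35, 0, 0, 0],
    [0, 0, 35, 0, 0, 0],
    [0, 0, 27, 0, 0, 0],
    [0, 0, 16, 0, 0, 0],
    [0, 0, 0, 0, 0, 0]
  ],
  "aperture": 60
}}

```text
time_s: 8.7
ee_pos: [438.5, -86.2, 6.5]
ee_rot: [-179.7, 0.0, 73.2]
force: [-0.0, 0.7, 0.2]
gripper_width: 60.4
gripper_force: 0.0
```

Request:
{"fn": "jog_arm", "kwargs": {
  "moves": [
    [0, 0, 0, 0, 0, 0],
    [0, 0, 0, 0, 0, 0],
    [0, 0, 0, 0, 0, 0],
    [0, 0, 0, 0, 0, 0],
    [0, 0, 0, 0, 0, 0],
    [0, 0, 0, 0, 0, 0]
  ],
  "aperture": 10,
  "grip_force": 20
}}

```text
time_s: 9.3
ee_pos: [440.1, -87.6, 9.5]
ee_rot: [179.9, -0.0, 73.0]
force: [-0.4, 0.4, 4.2]
gripper_width: 23.9
gripper_force: 19.9
```

Request:
{"fn": "jog_arm", "kwargs": {
  "moves": [
    [0, 0, -30, 0, 0, 0],
    [0, 0, -40, 0, 0, 0],
    [0, 0, -40, 0, 0, 0],
    [0, 0, 0, 0, 0, 0],
    [0, 0, 0, 0, 0, 0]
  ]
}}

```text
time_s: 9.8
ee_pos: [439.6, -87.6, 119.3]
ee_rot: [179.9, -0.0, 73.0]
force: [0.4, -0.6, -1.8]
gripper_width: 24.3
gripper_force: 19.9
```

```bash
python3 - <<'E'
from h import *
go(661.3,104.2,120,100)
E
```

```text
rotvec [  0.1   0.  -27. ] shift [150.4 251.6  -0.7]
```

Request:
{"fn": "jog_arm", "kwargs": {
  "moves": [
    [0, 0, 0, 0, 0, -7],
    [0, 0, 0, 0, 0, -7],
    [0, 0, 0, 0, 0, -7],
    [0, 0, 0, 0, 0, -6]
  ]
}}

```text
time_s: 10.2
ee_pos: [438.0, -87.2, 116.9]
ee_rot: [-179.7, -0.1, 100.3]
force: [0.2, 0.6, -1.0]
gripper_width: 23.7
gripper_force: 19.9
```

Request:
{"fn": "jog_arm", "kwargs": {
  "moves": [
    [21.5, 35.9, 0, 0, 0, 0],
    [21.5, 35.9, 0, 0, 0, 0],
    [21.5, 35.9, 0, 0, 0, 0],
    [21.5, 35.9, 0, 0, 0, 0],
    [21.5, 35.9, 0, 0, 0, 0],
    [21.5, 35.9, 0, 0, 0, 0],
    [21.4, 36.2, 0, 0, 0, 0],
    [0, 0, 0, 0, 0, 0]
  ]
}}

```text
time_s: 11.0
ee_pos: [663.3, 107.8, 115.3]
ee_rot: [-179.9, -0.1, 100.2]
force: [-0.1, -0.1, -1.7]
gripper_width: 24.3
gripper_force: 19.9
```

Request:
{"fn": "jog_arm", "kwargs": {
  "moves": [
    [0, 0, 0, 0, 0, 0],
    [0, 0, 0, 0, 0, 0],
    [0, 0, 0, 0, 0, 0]
  ]
}}

```text
time_s: 11.3
ee_pos: [659.9, 103.4, 118.4]
ee_rot: [-179.9, 0.0, 100.0]
force: [0.1, 0.4, -1.4]
gripper_width: 24.2
gripper_force: 19.9
```

```bash
python3 - <<'E'
from h import *
go(661.3,104.2,13.5,100)
cv2.imwrite("pics/w4.png",grab_frame("wrist")[60:360])
E
```

```text
rotvec [-0.1  0.  -0. ] shift [  0.5   1.5 104.9]
```

View pics/w4.png

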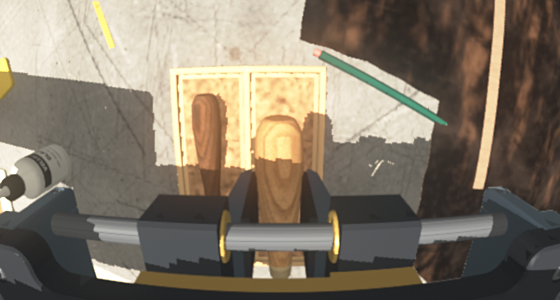

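The awl lies at (205,140) in the left bay and the beveller hangs over the right bay at (278,160). Bottle b1 has a black label. Lowering the beveller.

Request:
{"fn": "jog_arm", "kwargs": {
  "moves": [
    [0, 1, 30, 0, 0, 0],
    [0, 0, 30, 0, 0, 0],
    [0, 0, 25, 0, 0, 0],
    [0, 0, 12, 0, 0, 0],
    [0, 0, 4, 0, 0, 0],
    [0, 0, 0, 0, 0, 0],
    [0, 0, 0, 0, 0, 0]
  ]
}}

```text
time_s: 12.05
ee_pos: [663.1, 104.7, 19.5]
ee_rot: [179.8, 0.0, 100.0]
force: [-0.2, -0.7, -1.3]
gripper_width: 24.0
gripper_force: 19.9
```

Request:
{"fn": "jog_arm", "kwargs": {
  "moves": [
    [0, 0, 1, 0, 0, 0],
    [0, 0, 1, 0, 0, 0],
    [0, 0, 1, 0, 0, 0],
    [0, 0, 0, 0, 0, 0],
    [0, 0, 0, 0, 0, 0]
  ]
}}

```text
time_s: 12.55
ee_pos: [662.1, 104.7, 15.0]
ee_rot: [180.0, -0.0, 100.1]
force: [-0.3, 0.0, -0.6]
gripper_width: 23.8
gripper_force: 19.9
```

Request:
{"fn": "jog_arm", "kwargs": {
  "moves": [
    [0, 0, 1, 0, 0, 0],
    [0, 0, 1, 0, 0, 0],
    [0, 0, 0, 0, 0, 0],
    [0, 0, 0, 0, 0, 0]
  ]
}}

```text
time_s: 12.95
ee_pos: [662.3, 104.7, 13.5]
ee_rot: [180.0, -0.0, 100.1]
force: [-1.6, 0.3, 5.4]
gripper_width: 23.8
gripper_force: 19.9
```

Request:
{"fn": "jog_arm", "kwargs": {
  "moves": [
    [0, 0, 0, 0, 0, 0],
    [0, 0, 0, 0, 0, 0],
    [0, 0, 0, 0, 0, 0],
    [0, 0, 0, 0, 0, 0]
  ],
  "aperture": 40
}}

```text
time_s: 13.35
ee_pos: [662.0, 104.6, 12.6]
ee_rot: [-180.0, -0.0, 100.1]
force: [-0.6, 0.8, -0.0]
gripper_width: 40.1
gripper_force: 0.0
```

Request:
{"fn": "jog_arm", "kwargs": {
  "moves": [
    [0, 0, -30, 0, 0, 0],
    [0, 0, -40, 0, 0, 0],
    [0, 0, -40, 0, 0, 0],
    [0, 0, -20, 0, 0, 0],
    [0, 0, 0, 0, 0, 0],
    [0, 0, 0, 0, 0, 0]
  ],
  "aperture": 91
}}

```text
time_s: 13.95
ee_pos: [661.7, 104.5, 142.3]
ee_rot: [-180.0, -0.0, 100.1]
force: [-0.3, 0.0, -0.8]
gripper_width: 85.1
gripper_force: 0.0
```

```bash
python3 - <<'E'
from h import *
go(419.5,41.5,145,100)
E
```

```text
rotvec [-0.  -0.   0.1] shift [ -20.  -249.5   -2.7]
```

Request:
{"fn": "jog_arm", "kwargs": {
  "moves": [
    [-3.4, -41.6, 0, 0, 0, 0],
    [-3.3, -41.6, 0, 0, 0, 0],
    [-3.3, -41.6, 0, 0, 0, 0],
    [-3.3, -41.6, 0, 0, 0, 0],
    [-3.4, -41.6, 0, 0, 0, 0],
    [-3.3, -41.5, 0, 0, 0, 0],
    [0, 0, 0, 0, 0, 0],
    [0, 0, 0, 0, 0, 0]
  ]
}}

```text
time_s: 14.75
ee_pos: [418.8, 41.2, 141.9]
ee_rot: [-179.9, -0.0, 100.0]
force: [-0.2, -1.0, -0.1]
gripper_width: 90.8
gripper_force: 0.0
```

```bash
python3 - <<'E'
from h import *
go(419.5,41.5,36,100)
cv2.imwrite("pics/w5.png",grab_frame("wrist"))
E
```

```text
rotvec [-0.1 -0.   0. ] shift [  0.2   0.7 105.9]
```

View pics/w5.png

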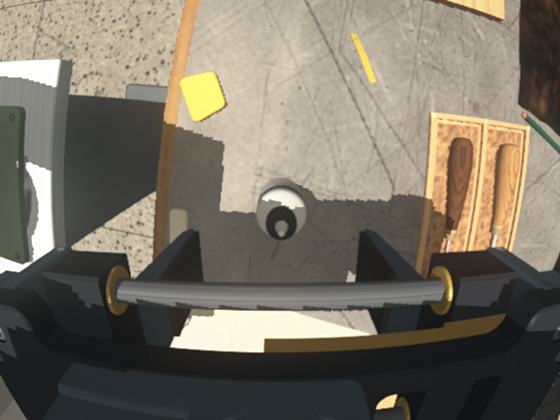

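Both tools lie in their bays and the bottle is centred at (281,220). Descending.

Request:
{"fn": "jog_arm", "kwargs": {
  "moves": [
    [0, 0, 30, 0, 0, 0],
    [0, 0, 30, 0, 0, 0],
    [0, 0, 26, 0, 0, 0],
    [0, 0, 15, 0, 0, 0],
    [0, 0, 5, 0, 0, 0],
    [0, 0, 0, 0, 0, 0],
    [0, 0, 0, 0, 0, 0]
  ]
}}

```text
time_s: 15.5
ee_pos: [421.1, 41.6, 37.3]
ee_rot: [179.9, 0.0, 100.1]
force: [0.2, 0.5, -0.3]
gripper_width: 91.1
gripper_force: 0.0
```

Request:
{"fn": "jog_arm", "kwargs": {
  "moves": [
    [0, 0, 0, 0, 0, 0],
    [0, 0, 0, 0, 0, 0],
    [0, 0, 0, 0, 0, 0],
    [0, 0, 0, 0, 0, 0],
    [0, 0, 0, 0, 0, 0],
    [0, 0, 0, 0, 0, 0]
  ],
  "aperture": 30,
  "grip_force": 25
}}

```text
time_s: 16.1
ee_pos: [420.0, 41.4, 37.0]
ee_rot: [180.0, -0.0, 100.1]
force: [-0.5, 0.4, 0.4]
gripper_width: 46.4
gripper_force: 0.0
```

Request:
{"fn": "jog_arm", "kwargs": {
  "moves": [
    [0, 0, -20, 0, 0, 0],
    [0, 0, -30, 0, 0, 0],
    [0, 0, -30, 0, 0, 0],
    [0, 0, 0, 0, 0, 0],
    [0, 0, 0, 0, 0, 0]
  ]
}}

```text
time_s: 16.6
ee_pos: [419.8, 41.4, 116.9]
ee_rot: [180.0, -0.0, 100.1]
force: [0.3, 0.1, -1.7]
gripper_width: 41.8
gripper_force: 25.0
```

```bash
python3 - <<'E'
from h import *
go(584.6,-171,110,102)
E
```

```text
rotvec [ 0.  -0.  -1.9] shift [-242.   117.1    6.9]
```

Request:
{"fn": "jog_arm", "kwargs": {
  "moves": [
    [0, 0, 0, 0, 0, -1.9],
    [-34.6, 16.7, 0, 0, 0, 0],
    [-34.6, 16.7, 0, 0, 0, 0],
    [-34.6, 16.7, 0, 0, 0, 0],
    [-34.6, 16.7, 0, 0, 0, 0],
    [-34.6, 16.7, 0, 0, 0, 0],
    [-34.6, 16.7, 0, 0, 0, 0],
    [-34.4, 16.9, 0, 0, 0, 0]
  ]
}}

```text
time_s: 17.4
ee_pos: [584.1, -172.1, 114.4]
ee_rot: [-179.8, -0.1, 101.9]
force: [0.4, 0.7, -1.0]
gripper_width: 41.5
gripper_force: 25.0
```

Request:
{"fn": "jog_arm", "kwargs": {
  "moves": [
    [0, 0, 0, 0, 0, 0],
    [0, 0, 0, 0, 0, 0],
    [0, 0, 0, 0, 0, 0],
    [0, 0, 0, 0, 0, 0]
  ]
}}

```text
time_s: 17.8
ee_pos: [583.6, -170.0, 116.4]
ee_rot: [-179.9, -0.1, 102.0]
force: [0.7, -0.2, 0.2]
gripper_width: 41.7
gripper_force: 25.0
```

```bash
python3 - <<'E'
from h import *
go(584.6,-171,55,102)
cv2.imwrite("pics/w6.png",grab_frame("wrist"))
E
```

```text
rotvec [-0.1 -0.1  0. ] shift [-1.2  0.8 61.4]
```

View pics/w6.png

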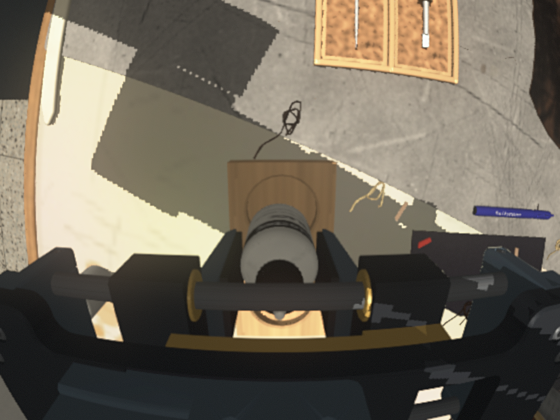

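The bottle hangs upright at (281,240), in line with the well, whose rim spans columns 247–317. I'll check the position along the rack using its end edge at (282,160) and the rim at (282,175).

```bash
python3 - <<'E'
from h import *
m=camera_model("wrist");T=np.array(m["T"])
def fe(u,v,z):
    x,y=(u-m["cx"]),(v-m["cy"]);r=np.hypot(x,y);th=r/m["fx"]
    d=T[:3,:3]@np.array([np.sin(th)*x/r,-np.sin(th)*y/r,-np.cos(th)]);o=T[:3,3];return (o+d*(z-o[2])/d[2]).round(1)
e=fe(282,160,18);w=fe(282,175,18);d=np.array([-.208,.978])
print(e,w,"well from end",e[:2]-43*d,"from rim",w[:2]-31*d)
print(fe(229,162,18),fe(335,160,18))
E
```

```text
[ 577.1 -126.7   18. ] [ 579.7 -139.1   18. ] well from end [ 586.044 -168.754] from rim [ 586.148 -169.418]
[ 533.8 -137.3   18. ] [ 620.6 -116.9   18. ]
```

Request:
{"fn": "jog_arm", "kwargs": {
  "moves": [
    [0, 1, 25, 0, 0, 0],
    [0, 0, 20, 0, 0, 0],
    [0, 0, 12, 0, 0, 0],
    [0, 0, 4, 0, 0, 0],
    [0, 0, 0, 0, 0, 0],
    [0, 0, 0, 0, 0, 0]
  ]
}}

```text
time_s: 18.45
ee_pos: [586.3, -171.0, 56.9]
ee_rot: [179.9, 0.0, 102.0]
force: [-0.6, 0.9, 0.3]
gripper_width: 41.5
gripper_force: 25.0
```

Request:
{"fn": "jog_arm", "kwargs": {
  "moves": [
    [0, 0, 2, 0, 0, 0],
    [0, 0, 2, 0, 0, 0],
    [0, 0, 2, 0, 0, 0],
    [0, 0, 1, 0, 0, 0],
    [0, 0, 0, 0, 0, 0]
  ]
}}

```text
time_s: 18.95
ee_pos: [585.7, -171.0, 49.8]
ee_rot: [180.0, 0.0, 101.9]
force: [-2.4, 0.3, 4.8]
gripper_width: 41.6
gripper_force: 25.0
```

Request:
{"fn": "jog_arm", "kwargs": {
  "moves": [
    [0, 0, 1, 0, 0, 0],
    [0, 0, 0, 0, 0, 0],
    [0, 0, 0, 0, 0, 0]
  ]
}}

```text
time_s: 19.25
ee_pos: [585.8, -171.1, 49.8]
ee_rot: [179.9, 0.0, 102.0]
force: [-3.3, 0.9, 9.5]
gripper_width: 41.4
gripper_force: 25.0
```

Request:
{"fn": "jog_arm", "kwargs": {
  "moves": [
    [0, 0, 0, 0, 0, 0],
    [0, 0, 0, 0, 0, 0],
    [0, 0, 0, 0, 0, 0],
    [0, 0, 0, 0, 0, 0],
    [0, 0, 0, 0, 0, 0],
    [0, 0, 0, 0, 0, 0],
    [0, 0, 0, 0, 0, 0],
    [0, 0, 0, 0, 0, 0]
  ],
  "aperture": 80
}}

```text
time_s: 20.05
ee_pos: [585.6, -170.9, 47.9]
ee_rot: [180.0, -0.0, 102.0]
force: [0.2, -0.3, -0.4]
gripper_width: 80.0
gripper_force: 0.0
```

Request:
{"fn": "jog_arm", "kwargs": {
  "moves": [
    [0, 0, -25, 0, 0, 0],
    [0, 0, -35, 0, 0, 0],
    [0, 0, -35, 0, 0, 0],
    [0, 0, 0, 0, 0, 0],
    [0, 0, 0, 0, 0, 0]
  ],
  "aperture": 91
}}

```text
time_s: 20.55
ee_pos: [585.8, -171.0, 143.7]
ee_rot: [179.9, 0.0, 102.0]
force: [0.8, 0.2, 0.1]
gripper_width: 91.1
gripper_force: 0.0
```

```bash
python3 - <<'E'
from h import *
go(405,-295.5,145,80)
cv2.imwrite("pics/w7.png",grab_frame("wrist"))
E
```

```text
rotvec [ 0.1  0.  22. ] shift [-154.  -156.5   -1.3]
```

View pics/w7.png

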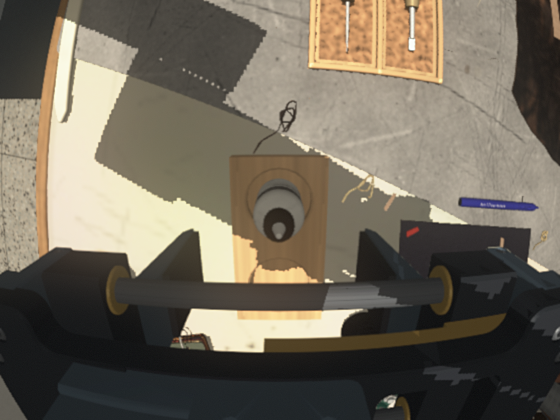

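Bottle 1 stands upright in its well at (279,210). Next is bottle 2.

Request:
{"fn": "jog_arm", "kwargs": {
  "moves": [
    [-14, -33.8, 0, 0, 0, 0],
    [-14, -33.8, 0, 0, 0, 0],
    [-14, -33.8, 0, 0, 0, 0],
    [-14, -33.8, 0, 0, 0, 0],
    [-14, -33.8, 0, 0, 0, 0],
    [-14.2, -33.8, 0, 0, 0, 0],
    [0, 0, 0, 0, 0, 0],
    [0, 0, 0, 0, 0, 0]
  ]
}}

```text
time_s: 21.4
ee_pos: [403.7, -295.1, 141.8]
ee_rot: [-179.9, -0.1, 101.8]
force: [-0.6, 1.1, 0.7]
gripper_width: 91.3
gripper_force: 0.0
```

```bash
python3 - <<'E'
from h import *
go(405,-295.5,37,102)
cv2.imwrite("pics/w8.png",grab_frame("wrist")[60:360])
E
```

```text
rotvec [-0.1 -0.1 -0.2] shift [ -0.6   1.2 104.8]
```

View pics/w8.png

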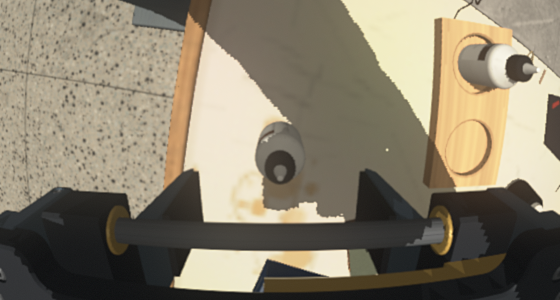

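Bottle 2 is centred, with its nozzle at (279,232) in the full frame, close to where bottle 1's was. Gripping it.

Request:
{"fn": "jog_arm", "kwargs": {
  "moves": [
    [0, 0, 30, 0, 0, 0],
    [0, 0, 30, 0, 0, 0],
    [0, 0, 25, 0, 0, 0],
    [0, 0, 15, 0, 0, 0],
    [0, 0, 5, 0, 0, 0],
    [0, 0, 0, 0, 0, 0],
    [0, 0, 0, 0, 0, 0]
  ]
}}

```text
time_s: 22.15
ee_pos: [405.6, -295.3, 38.4]
ee_rot: [179.9, 0.0, 102.0]
force: [0.0, 0.3, 0.8]
gripper_width: 90.7
gripper_force: 0.0
```

Request:
{"fn": "jog_arm", "kwargs": {
  "moves": [
    [0, 0, 0, 0, 0, 0],
    [0, 0, 0, 0, 0, 0],
    [0, 0, 0, 0, 0, 0],
    [0, 0, 0, 0, 0, 0],
    [0, 0, 0, 0, 0, 0],
    [0, 0, 0, 0, 0, 0],
    [0, 0, 0, 0, 0, 0],
    [0, 0, 0, 0, 0, 0]
  ],
  "aperture": 30,
  "grip_force": 25
}}

```text
time_s: 22.95
ee_pos: [404.6, -295.3, 37.9]
ee_rot: [-180.0, -0.0, 102.0]
force: [-0.9, -1.0, 1.0]
gripper_width: 41.8
gripper_force: 25.0
```

Request:
{"fn": "jog_arm", "kwargs": {
  "moves": [
    [0, 0, -20, 0, 0, 0],
    [0, 0, -30, 0, 0, 0],
    [0, 0, -30, 0, 0, 0],
    [0, 0, 0, 0, 0, 0],
    [0, 0, 0, 0, 0, 0]
  ]
}}

```text
time_s: 23.45
ee_pos: [404.5, -295.2, 117.9]
ee_rot: [180.0, 0.0, 102.0]
force: [0.2, 0.9, -1.2]
gripper_width: 41.3
gripper_force: 25.0
```

```bash
python3 - <<'E'
from h import *
go(604.2,-258,115,102)
E
```

```text
rotvec [ 0.  0. -0.] shift [ -5.1 203.    2.9]
```

Request:
{"fn": "jog_arm", "kwargs": {
  "moves": [
    [-1, 34, 0, 0, 0, 0],
    [-1, 34, 0, 0, 0, 0],
    [-1, 34, 0, 0, 0, 0],
    [-1, 34, 0, 0, 0, 0],
    [-1, 34, 0, 0, 0, 0],
    [0, 33, 0, 0, 0, 0],
    [0, 0, 0, 0, 0, 0],
    [0, 0, 0, 0, 0, 0]
  ]
}}

```text
time_s: 24.25
ee_pos: [603.3, -257.4, 115.4]
ee_rot: [-179.8, -0.1, 102.0]
force: [-1.1, -0.1, -1.0]
gripper_width: 41.7
gripper_force: 25.0
```

Request:
{"fn": "jog_arm", "kwargs": {
  "moves": [
    [0, 0, 25, 0, 0, 0],
    [0, 0, 22, 0, 0, 0],
    [0, 0, 14, 0, 0, 0],
    [0, 0, 4, 0, 0, 0],
    [0, 0, 0, 0, 0, 0],
    [0, 0, 0, 0, 0, 0],
    [0, 0, 0, 0, 0, 0]
  ]
}}

```text
time_s: 24.95
ee_pos: [604.9, -258.5, 54.2]
ee_rot: [179.9, 0.1, 101.9]
force: [-0.5, -0.1, -0.9]
gripper_width: 41.7
gripper_force: 25.0
```

```bash
python3 - <<'E'
from h import *
go(604.2,-258,44,102)
E
```

```text
rotvec [ 0.1  0.1 -0.1] shift [ 0.7 -0.6 10.2]
```

Request:
{"fn": "jog_arm", "kwargs": {
  "moves": [
    [0, 0, 3, 0, 0, 0],
    [0, 0, 2, 0, 0, 0],
    [0, 0, 2, 0, 0, 0],
    [0, 0, 1, 0, 0, 0],
    [0, 0, 0, 0, 0, 0],
    [0, 0, 0, 0, 0, 0]
  ]
}}

```text
time_s: 25.55
ee_pos: [604.3, -258.1, 44.9]
ee_rot: [180.0, -0.0, 102.0]
force: [0.4, -0.2, -0.7]
gripper_width: 41.5
gripper_force: 25.0
```

Request:
{"fn": "jog_arm", "kwargs": {
  "moves": [
    [0, 0, 1, 0, 0, 0],
    [0, 0, 1, 0, 0, 0],
    [0, 0, 0, 0, 0, 0]
  ]
}}

```text
time_s: 25.85
ee_pos: [604.5, -258.2, 43.9]
ee_rot: [180.0, 0.0, 102.0]
force: [-1.7, 0.8, 5.2]
gripper_width: 41.6
gripper_force: 25.0
```

Request:
{"fn": "jog_arm", "kwargs": {
  "moves": [
    [0, 0, 0, 0, 0, 0],
    [0, 0, 0, 0, 0, 0],
    [0, 0, 0, 0, 0, 0],
    [0, 0, 0, 0, 0, 0],
    [0, 0, 0, 0, 0, 0],
    [0, 0, 0, 0, 0, 0],
    [0, 0, 0, 0, 0, 0],
    [0, 0, 0, 0, 0, 0]
  ],
  "aperture": 80
}}

```text
time_s: 26.65
ee_pos: [604.3, -258.1, 42.9]
ee_rot: [180.0, -0.0, 102.0]
force: [0.6, -0.1, -0.8]
gripper_width: 80.0
gripper_force: 0.0
```

Request:
{"fn": "jog_arm", "kwargs": {
  "moves": [
    [0, 0, -25, 0, 0, 0],
    [0, 0, -35, 0, 0, 0],
    [0, 0, -40, 0, 0, 0],
    [0, 0, -10, 0, 0, 0],
    [0, 0, 0, 0, 0, 0],
    [0, 0, 0, 0, 0, 0]
  ],
  "aperture": 91
}}

```text
time_s: 27.25
ee_pos: [603.5, -257.8, 151.7]
ee_rot: [-179.9, -0.1, 102.0]
force: [-0.0, 0.7, 0.0]
gripper_width: 91.2
gripper_force: 0.0
```

Request:
{"fn": "jog_arm", "kwargs": {
  "moves": [
    [39, -4, 0, 0, 0, 0],
    [39, -4, 0, 0, 0, 0],
    [39, -4, 0, 0, 0, 0],
    [39, -4, 0, 0, 0, 0],
    [39, -4, 0, 0, 0, 0],
    [39, -4, 0, 0, 0, 0],
    [39, -4, 0, 0, 0, 0],
    [39, -4, 0, 0, 0, 0]
  ]
}}

```text
time_s: 28.05
ee_pos: [506.3, 41.8, 150.9]
ee_rot: [-179.8, -0.0, 101.9]
force: [0.2, 0.7, -0.2]
gripper_width: 91.0
gripper_force: 0.0
```

Request:
{"fn": "jog_arm", "kwargs": {
  "moves": [
    [39, -4, 0, 0, 0, 0],
    [39, -4, 0, 0, 0, 0],
    [39, -4, 0, 0, 0, 0],
    [39, -4, 0, 0, 0, 0],
    [39, -4, 0, 0, 0, 0],
    [39, -4, 0, 0, 0, 0],
    [39, -4, 0, 0, 0, 0],
    [0, 0, 0, 0, 0, 0]
  ]
}}

```text
time_s: 28.85
ee_pos: [422.2, 304.8, 150.9]
ee_rot: [-179.8, -0.0, 102.2]
force: [0.1, -1.1, -0.3]
gripper_width: 91.2
gripper_force: 0.0
```

Request:
{"fn": "jog_arm", "kwargs": {
  "moves": [
    [0, 0, 0, 0, 0, 0],
    [0, 0, 0, 0, 0, 0],
    [0, 0, 0, 0, 0, 0]
  ]
}}

```text
time_s: 29.15
ee_pos: [424.5, 300.5, 152.4]
ee_rot: [-179.9, 0.0, 101.9]
force: [-0.4, -0.1, -0.1]
gripper_width: 91.2
gripper_force: 0.0
```

```bash
python3 - <<'E'
from h import *
go(412.8,340,60,102)
cv2.imwrite("pics/w9.png",np.hstack([grab_frame("wrist"),cv2.resize(grab_frame("scene")[100:420,200:440],(240,320))[:,:] if 0 else np.zeros((420,0,3),np.uint8)]))
E
```

```text
rotvec [-0.1  0.  -0.1] shift [41.1 -3.2 92.4]
```

View pics/w9.png

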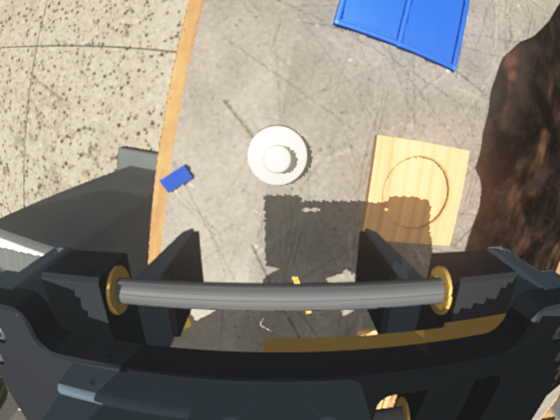

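The weight's body is at (278,155), its knob at (277,158), and the seat's recess is at (415,191). That was my 14th picture, so I'll work from numbers from here.

```bash
cat >> h.py <<'E'
def fe(u,v,z):
    m=camera_model("wrist");T=np.array(m["T"]);x,y=(u-m["cx"]),(v-m["cy"]);r=np.hypot(x,y);th=r/m["fx"]
    d=T[:3,:3]@np.array([np.sin(th)*x/r,-np.sin(th)*y/r,-np.cos(th)]);o=T[:3,3];return (o+d*(z-o[2])/d[2]).round(1)
E
python3 - <<'E'
from h import *
print(fe(278,155,32),fe(277,158,50),"seat corners",sum(fe(u,v,14) for u,v in((376,135),(469,150),(459,246),(364,231)))/4,"recess",fe(415,191,14))
E
```

```text
[414.3 345.   32. ] [413.7 344.3  50. ] seat corners [568.05  339.225  14.   ] recess [560.5 338.9  14. ]
```

Request:
{"fn": "jog_arm", "kwargs": {
  "moves": [
    [22, -1, 0, 0, 0, 0],
    [21, -1, 0, 0, 0, 0],
    [0, 0, 0, 0, 0, 0],
    [0, 0, 0, 0, 0, 0],
    [0, 0, 40, 0, 0, 0],
    [0, 0, 25, 0, 0, 0],
    [0, 0, 0, 0, 0, 0],
    [0, 0, 0, 0, 0, 0]
  ]
}}

```text
time_s: 30.0
ee_pos: [414.0, 342.7, 88.4]
ee_rot: [-180.0, 0.0, 101.9]
force: [0.6, 0.4, 0.8]
gripper_width: 90.7
gripper_force: 0.0
```

```bash
python3 - <<'E'
from h import *
go(413.5,342,14,102)
h=cv2.cvtColor(grab_frame("wrist"),cv2.COLOR_BGR2HSV);m=((h[...,2]>150)&(h[...,1]<35)).astype(np.uint8);m[:120]=0;m[275:]=0;m[:,:205]=0;m[:,355:]=0
n,l,s,c=cv2.connectedComponentsWithStats(cv2.morphologyEx(m,cv2.MORPH_CLOSE,np.ones((9,9))));i=1+s[1:,4].argmax();print(s[i],c[i],fe(s[i][0]+s[i][2]/2,s[i][1]+s[i][3]/2,34))
E
```

```text
rotvec [-0.   0.  -0.1] shift [-0.6 -0.7 74.4]
[  205   120   150   155 16072] [272.28913639 177.93149577] [410.8 365.4  34. ]
```

Request:
{"fn": "jog_arm", "kwargs": {
  "moves": [
    [0, 0, 25, 0, 0, 0],
    [0, 0, 25, 0, 0, 0],
    [0, 0, 16, 0, 0, 0],
    [0, 0, 7, 0, 0, 0],
    [0, 0, 0, 0, 0, 0],
    [0, 0, 0, 0, 0, 0]
  ]
}}

```text
time_s: 30.65
ee_pos: [414.5, 344.1, 16.3]
ee_rot: [179.9, -0.1, 101.9]
force: [0.5, -0.4, -0.4]
gripper_width: 90.9
gripper_force: 0.0
```

Request:
{"fn": "jog_arm", "kwargs": {
  "moves": [
    [0, 0, 0, 0, 0, 0],
    [0, 0, 0, 0, 0, 0],
    [0, 0, 0, 0, 0, 0],
    [0, 0, 0, 0, 0, 0],
    [0, 0, 0, 0, 0, 0],
    [0, 0, 0, 0, 0, 0],
    [0, 0, 0, 0, 0, 0]
  ],
  "aperture": 45,
  "grip_force": 45
}}

```text
time_s: 31.35
ee_pos: [414.0, 343.6, 15.0]
ee_rot: [180.0, -0.0, 102.0]
force: [1.5, -0.4, -0.7]
gripper_width: 51.6
gripper_force: 44.7
```

Request:
{"fn": "jog_arm", "kwargs": {
  "moves": [
    [0, 0, -10, 0, 0, 0],
    [0, 0, -20, 0, 0, 0],
    [0, 0, -30, 0, 0, 0],
    [0, 0, 0, 0, 0, 0],
    [0, 0, 0, 0, 0, 0],
    [0, 0, 0, 0, 0, 0]
  ]
}}

```text
time_s: 31.95
ee_pos: [412.2, 342.4, 73.3]
ee_rot: [-179.8, 0.1, 102.0]
force: [-0.1, 0.3, -6.3]
gripper_width: 51.6
gripper_force: 44.6
```

```bash
python3 - <<'E'
from h import *
go(561.5,336.5,72,102)
E
```

```text
rotvec [-0.2  0.1 -0. ] shift [-36.8 144.8   1.3]
```

Request:
{"fn": "jog_arm", "kwargs": {
  "moves": [
    [-7.4, 29, 0, 0, 0, 0],
    [-7.4, 29, 0, 0, 0, 0],
    [-7.4, 29, 0, 0, 0, 0],
    [-7.3, 29, 0, 0, 0, 0],
    [-7.3, 28.8, 0, 0, 0, 0],
    [0, 0, 0, 0, 0, 0],
    [0, 0, 0, 0, 0, 0],
    [0, 0, 0, 0, 0, 0]
  ]
}}

```text
time_s: 32.75
ee_pos: [561.0, 336.9, 73.3]
ee_rot: [-179.8, 0.1, 102.0]
force: [-0.0, -0.2, -6.4]
gripper_width: 51.8
gripper_force: 44.6
```

Request:
{"fn": "jog_arm", "kwargs": {
  "moves": [
    [0, 0, 20, 0, 0, 0],
    [0, 0, 12, 0, 0, 0],
    [0, 0, 4, 0, 0, 0],
    [0, 0, 0, 0, 0, 0],
    [0, 0, 0, 0, 0, 0]
  ]
}}

```text
time_s: 33.25
ee_pos: [563.0, 337.7, 39.5]
ee_rot: [180.0, -0.0, 102.0]
force: [0.1, 0.5, -5.3]
gripper_width: 51.6
gripper_force: 44.6
```

```bash
python3 - <<'E'
from h import *
go(561.5,336.5,21,102)
E
```

```text
rotvec [ 0. -0. -0.] shift [-0.9 -1.7 18.5]
```

Request:
{"fn": "jog_arm", "kwargs": {
  "moves": [
    [0, 0, 4, 0, 0, 0],
    [0, 0, 4, 0, 0, 0],
    [0, 0, 2, 0, 0, 0],
    [0, 0, 0, 0, 0, 0],
    [0, 0, 0, 0, 0, 0]
  ]
}}

```text
time_s: 33.75
ee_pos: [562.9, 337.4, 28.9]
ee_rot: [180.0, -0.0, 101.9]
force: [0.1, 0.4, -5.5]
gripper_width: 51.3
gripper_force: 44.6
```

Request:
{"fn": "jog_arm", "kwargs": {
  "moves": [
    [0, 0, 2, 0, 0, 0],
    [0, 0, 2, 0, 0, 0],
    [0, 0, 0, 0, 0, 0],
    [0, 0, 0, 0, 0, 0]
  ]
}}

```text
time_s: 34.15
ee_pos: [562.8, 337.4, 24.9]
ee_rot: [-180.0, -0.0, 102.0]
force: [0.1, 0.5, -5.7]
gripper_width: 51.8
gripper_force: 44.6
```

Its foot is already below the rim, at about z = 10, with no contact, so it's inside the recess.

Request:
{"fn": "jog_arm", "kwargs": {
  "moves": [
    [0, 0, 1, 0, 0, 0],
    [0, 0, 1, 0, 0, 0],
    [0, 0, 1, 0, 0, 0],
    [0, 0, 1, 0, 0, 0],
    [0, 0, 0, 0, 0, 0],
    [0, 0, 0, 0, 0, 0]
  ]
}}

```text
time_s: 34.75
ee_pos: [562.8, 337.5, 21.1]
ee_rot: [180.0, -0.0, 102.0]
force: [-0.5, 0.1, -3.9]
gripper_width: 51.4
gripper_force: 44.6
```

Request:
{"fn": "jog_arm", "kwargs": {
  "moves": [
    [0, 0, 0.7, 0, 0, 0],
    [0, 0, 0, 0, 0, 0],
    [0, 0, 0, 0, 0, 0]
  ]
}}

```text
time_s: 35.05
ee_pos: [562.8, 337.5, 21.0]
ee_rot: [180.0, -0.0, 102.0]
force: [-3.4, -0.9, 1.8]
gripper_width: 51.9
gripper_force: 44.8
```

Request:
{"fn": "jog_arm", "kwargs": {
  "moves": [
    [0, 0, 0, 0, 0, 0],
    [0, 0, 0, 0, 0, 0],
    [0, 0, 0, 0, 0, 0],
    [0, 0, 0, 0, 0, 0],
    [0, 0, 0, 0, 0, 0],
    [0, 0, 0, 0, 0, 0],
    [0, 0, 0, 0, 0, 0]
  ],
  "aperture": 91
}}

```text
time_s: 35.75
ee_pos: [562.9, 337.4, 20.2]
ee_rot: [180.0, -0.0, 101.9]
force: [0.7, -0.3, 0.9]
gripper_width: 90.5
gripper_force: 0.0
```

Request:
{"fn": "jog_arm", "kwargs": {
  "moves": [
    [0, 0, -20, 0, 0, 0],
    [0, 0, -35, 0, 0, 0],
    [0, 0, -40, 0, 0, 0],
    [0, 0, -40, 0, 0, 0],
    [0, 0, 0, 0, 0, 0]
  ]
}}

```text
time_s: 36.25
ee_pos: [566.0, 339.3, 162.2]
ee_rot: [179.3, -0.2, 102.0]
force: [0.1, 1.0, 0.4]
gripper_width: 91.1
gripper_force: 0.0
```

Request:
{"fn": "jog_arm", "kwargs": {
  "moves": [
    [40, -30, 0, 0, 0, 0],
    [40, -30, 0, 0, 0, 0],
    [40, -30, 0, 0, 0, 0],
    [40, -30, 0, 0, 0, 0],
    [40, -30, 0, 0, 0, 0],
    [40, -30, 0, 0, 0, 0],
    [0, 0, 0, 0, 0, 0],
    [0, 0, 0, 0, 0, 0]
  ]
}}

```text
time_s: 37.05
ee_pos: [336.1, 535.2, 154.7]
ee_rot: [-180.0, 0.1, 102.1]
force: [-0.2, 0.3, -0.6]
gripper_width: 91.0
gripper_force: 0.0
```

```bash
python3 - <<'E'
from h import *
t=grab_frame("top");cv2.imwrite("pics/end_top.png",t);cv2.imwrite("pics/end_scene.png",grab_frame("scene"))
h=cv2.cvtColor(t,cv2.COLOR_BGR2HSV);b=cv2.imread("pics/top0.png")
d=(cv2.absdiff(t,b).max(2)>35).astype(np.uint8)
n,l,s,c=cv2.connectedComponentsWithStats(cv2.morphologyEx(d,cv2.MORPH_CLOSE,np.ones((3,3))))
for i in range(1,n):
    if s[i,4]>25: print(s[i],c[i].round(0),pt(*c[i],30)[:2].round(0))
def grey(x0,y0,x1,y1,z):
    k=((h[y0:y1,x0:x1,1]<50)).astype(np.uint8);n,l,s,c=cv2.connectedComponentsWithStats(k);i=1+s[1:,4].argmax();print("grey",s[i],pt(x0+c[i][0],y0+c[i][1],z).round(1))
grey(194,168,231,202,34);grey(377,155,440,193,80)
E
```

```text
[309 142  20   6  51] [318. 144.] [671.  36.]
[278 144  24  11  81] [288. 148.] [661. 121.]
[416 156  21  21 317] [426. 166.] [ 608. -262.]
[385 163  19  21 289] [393. 173.] [ 589. -171.]
[281 165  54  14 327] [301. 171.] [597.  86.]
[202 173  21  23 381] [212. 184.] [561. 332.]
[   17   187   301   233 29407] [149. 323.] [184. 503.]
[347 217  51  21 384] [366. 227.] [440. -92.]
[310 222  17  20 262] [318. 232.] [428.  41.]
[431 225  22  23 357] [440. 237.] [ 411. -297.]
[303 333  19  29 253] [313. 345.] [121.  58.]
[325 332  13  16  79] [331. 338.] [138.   9.]
[357 348  22  55 373] [369. 379.] [ 29. -92.]
[328 363  30  20 189] [344. 375.] [ 41. -25.]
[317 396  16  24 197] [323. 409.] [-50.  33.]
grey [  8   7  20  20 312] [560.1 334.6  34. ]
grey [ 40   4  19  16 213] [ 599.  -249.6   80. ]
```

Request:
{"fn": "jog_arm", "kwargs": {
  "moves": [
    [0, 0, 0, 0, 0, 0],
    [0, 0, 0, 0, 0, 0],
    [0, 0, 0, 0, 0, 0],
    [0, 0, 0, 0, 0, 0],
    [0, 0, 0, 0, 0, 0]
  ]
}}

```text
time_s: 37.65
ee_pos: [337.3, 534.7, 155.3]
ee_rot: [180.0, -0.0, 101.9]
force: [-0.6, -0.6, -0.3]
gripper_width: 91.2
gripper_force: 0.0
```

```bash
python3 -c "from workcell import job_done;print(job_done())"
```

```text
the job is handed in; nothing more can be done
None
```

The job was handed in at 37.7 s, with no verdict returned: both tools are in the tray bays, both bottles in the rack wells and the weight in its seat, all released; bottle 2 and the weight were checked only by position measurements, as I'd used all 14 pictures.

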